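# Hook the return spring back on its post with the spring puller and close the guard

### The arm

A 7-joint arm with a two-finger parallel gripper is mounted at the origin on a cart in front of the work surface, level with it; the furniture and walls round the work are solid. World frame = base frame: x ahead of the robot, y to its left, z up, the work surface at z = 0. Lengths are in m, angles in rad, forces in N, time in s.
With the tool pointing down it reaches from about 0.4 to 0.9 m from the base axis. Payload 5.5 kg.
Tool frame: the origin (TCP) lies midway between the tips of the shut fingers; the grasp point (between the pads) lies 19 mm behind it (manip.grip_depth is the distance from the TCP to the grasp point, in m); z points along the fingers, x is the direction in which the jaws open and shut, and the axes are right-handed (so a half turn about z gives the same grasp; the last joint's range is limited). The gripper opens to 92 mm and grips with 3 to 60 N. Pads are 19 mm wide; open, the fingers measure 130 mm over their backs; the gripper's body (75 mm by 190 mm) begins 47 mm behind the grasp point.
Start: joints at [1.393, 0.501, -0.427, 1.55, 0.221, 1.138, -0.21], TCP at [0.277, -0.588, 0.227] pointing down, gripper open.
Joint ranges: [-2.88, 2.88], [-0.31, 2.03], [-1.54, 1.56], [0.2, 2.42], [-1.41, 4.55], [0.19, 2.02], [-2.57, 2.57]. Speed limits (rad/s): [2.57, 2.57, 3.14, 3.14, 3.14, 3.14, 3.14].

### API

Orientations are given as a unit quaternion [x, y, z, w].
In Python, from bench import manip, effector, viewer gives the robot as it stands. Calls block until the motion is done:
- manip.move_pose(position, orientation): joint-space move of the TCP to a pose.
- manip.servo_line(position, ori=None, vel=0.15): straight line of the TCP; ori=None keeps the orientation; vel is the mean speed in m/s.
- manip.movej(angles): joint-space move.
- effector.open_jaws() and effector.close(f_grip=None): open the fingers fully, or close them until they stop; f_grip is the grip in N (None keeps the last).
- manip.sleep(seconds).
- manip.solve_ik(position, orientation): joint angles nearest the present ones, or None.
- viewer.get_image(name): name is "side" or "top" or "wrist"; returns the picture (480x640x3 uint8, red, green, blue); there is no depth.
- viewer.get_calibration(name): a dict with "vfov" (degrees; the focal length in pixels is half the picture's height over the tangent of half this angle, whatever the lens; pixels are square), "cx", "cy" (the principal point, pixels), "eye" and "attitude" of the camera in the world. Camera axes: x right, y down, z forward; pixel columns grow to the right and rows downward; lengths in m; the calibration is good to about 2 mm. A picture is of the moment at which its call begins: read the wrist's pose just before it. get_calibration takes no time and is no camera call; for the wrist camera it gives the pose at the moment of the call.
A pose or a line that the arm cannot do raises manip.PlanningError and nothing moves.
- manip.hand_in(): hands the job in, once; it reports no verdict.
Readings, each from a call of its own:
- manip.current_clock(): time.
- manip.current_q(): joint angles.
- manip.current_joint_velocities(): joint speeds.
- manip.current_tau(): joint torques, N m.
- manip.current_tool_pos(): TCP position.
- manip.current_tcp_rot(): TCP orientation.
- manip.current_force(): force on the tool from outside, world axes, zero at the start.
- manip.current_wrist_torque(): the same for the moment, N m.
- manip.current_finger_gap(): finger opening in m.
Only numpy, scipy, OpenCV 4.12 (cv2) and the standard library are available. Lean on these libraries where they do the work, as an engineer would, in place of code of your own. Each camera call takes 0.05 s, during which the arm holds its last target.

### The job

The return spring in the open grey spring box has come off: lift the wooden-handled spring puller out of its fork rack, put its tip into the eye at the end of the spring, stretch the spring and swing its hook onto the anchor post so that it stays hooked, keeping the fingers off the hook. Then hang the puller back in the fork rack, and only then shut the two guard leaves fully: first the rebated leaf (left), after it the flanged leaf (right), so that the flange laps over the other's edge. Leave the jam jar, the tape roll and the spanner where they are.

Things in the scene. Friction and masses are not known exactly. Their poses are not given: they have to be found in the camera images.
- spring_box: Open-topped grey steel box, 250 (x) x 190 (y) mm, walls 78 mm high and 4 mm thick, fixed on the table; its yaw and place vary. Origin: centre of its underside. Its -x end faces the robot, +y is its left side. Inside lies a coil spring whose far end turns on a fixed pivot and whose near end is a hook with an eye.
- pivot (a point): Vertical pivot pin on which the far end of the spring turns, 45 mm above the table, 85 mm from the box centre along the box's +x.
- post (a point): Anchor post: fixed upright steel stud, 12 mm in diameter, with a 17 mm head whose top is 59 mm above the table. The point is on its axis at the height of the hook (45 mm), 135 mm from the pivot along the box's -x.
- hook_bight (a point): Centre of the hook's round bight (inner radius 7.5 mm, wire 7 mm thick), 45 mm above the table; moves with the hook, which stays level. Its x axis points along the spring to the pivot, +y is on the shank's side. Seated on the post it lies 1.5 mm from the post axis on the pivot's side; to let the nose pass behind the post it must be at least 12.5 mm beyond the post axis, seen from the pivot.
- hook_eye (a point): Centre of the closed round eye on the end of the hook, 24.5 mm beyond hook_bight away from the pivot, 45 mm above the table; inner diameter 20 mm, wire 7 mm thick, hole axis vertical, open above and below (the box floor is at 8 mm).
- spring_stretch (a joint): Stretch of the spring in m: 0 slack (hook_bight 98.5 mm from the pivot), about 0.035 when seated on the post, at most 0.075. The pull is 2 N at 0 and rises by 1 N per 10 mm.
- spring_swing (a joint): Swing of the spring about the pivot in rad: 0 when it points at the post, positive when the hook lies to the box's left (+y) of the post. It turns freely.
- anchor_post: The same anchor post; origin on its axis at the box floor, 8 mm above the table.
- spring_hook: The flat hook with its eye, one steel piece on the spring's near end; origin and axes as hook_bight. Its shank passes the bight at +y, bends round the end away from the pivot, and ends in a nose at -y that reaches 6.5 mm back towards the pivot from the origin. The mouth faces -y: the hook goes onto the post from the post's left (+y of the box).
- puller: Spring puller, an upright hand tool 143 mm long, 0.14 kg: from below a ball tip 11 mm in diameter, a straight steel rod 8 mm in diameter, a collar 34 mm in diameter from 75 to 83 mm above the tip's underside, then a square wooden handle 24 x 24 mm and 60 mm tall. Origin: underside of the ball tip, z up along the tool.
- puller_grip (a point): Centre of the puller's handle, 113 mm above the underside of its tip; x and y axes are square to the handle's faces.
- puller_collar (a point): Centre of the underside of the puller's collar, 75 mm above the underside of the tip.
- puller_rack: Dark steel fork rack, fixed on the table, base 100 x 90 mm and 8 mm thick; it stands left or right of the spring box. Origin: table level, straight below the fork's seat. Its x axis points from the fork's open front (-x) to the column at its back (front face of the column 34 mm behind the seat).
- rack_seat (a point): Seat of the fork, 95 mm above the table: the puller hangs here upright, its collar on the two 14 mm wide prongs, its rod in the 16 mm gap between them. The gap is open at the front, 25 mm ahead of this point; prongs are 7 mm thick.
- leaf_rebated (a joint): Angle of the left leaf (hinged on the box's left wall, +y; steel tongue set low along its free edge) in rad: 0 shut flat over the box, 1.57 upright, more leans outwards. Stays where it is left; some 3 N at the free edge moves it.
- leaf_rebated_edge (a point): Middle of the left leaf's free edge, on its outer face (upper face when shut), 98 mm from the hinge line.
- leaf_rebated_hinge (a point): Middle of the left leaf's hinge line, 80 mm above the table. The leaf is 246 mm long and 8 mm thick; its outer face is 86 mm above the table when shut.
- leaf_flanged (a joint): Angle of the right leaf (hinged on the right wall, -y; thin flange along the top of its free edge) in rad: 0 shut, 1.57 upright, more leans outwards. Stays where it is left; some 3 N at the free edge moves it. Shut too early, its flange keeps the other leaf from going down.
- leaf_flanged_edge (a point): Middle of the right leaf's free edge (flange), on its outer face, 106 mm from the hinge line.
- leaf_flanged_hinge (a point): Middle of the right leaf's hinge line, 80 mm above the table; same thickness and height as the left leaf.
- jam_jar: Jam jar, 66 mm across, 100 mm tall, bystander; origin at its underside.
- tape_roll: Roll of tape lying flat, 98 mm across, 25 mm tall, bystander; origin at its underside.
- spanner: Open spanner lying right of the box, 193 mm long, bystander; origin at its underside.
Things that resemble listed ones, but are neither listed nor needed, are in the scene too. Leave any blue look-alike of the puller alone.

How it is judged:
On the way, in this order (a step that is already met when the one before it is completed fails the run):
1. the spring is stretched with the puller past its seated length (value of joint spring_stretch above 0.04 m and contact force between puller and spring_hook above 2 N), for 0.1 s.
2. the hook holds on the anchor post, the puller is off it (value of joint spring_stretch above 0.03 m and horizontal distance between hook_bight and post below 0.005 m and contact force between spring_hook and anchor_post above 2 N and contact force between puller and spring_hook below 0.2 N), for 0.2 s.
3. the puller hangs in the fork rack, let go (distance between puller_collar and rack_seat below 0.015 m and angle between puller's own z axis and vertical below 0.12 rad and contact force between the fingers and puller below 0.2 N), for 0.2 s.
4. the rebated leaf is shut, the flanged one still open (value of joint leaf_rebated below 0.05 rad and value of joint leaf_flanged above 0.3 rad), for 0.1 s.
5. the flanged leaf is shut over it (value of joint each of leaf_flanged, leaf_rebated below 0.05 rad), for 0.1 s.
At the end, for the whole second after the job is handed in: Hook seated on the post (bight within 5 mm of its axis, pulling over 2 N, stretch over 30 mm); puller hanging still and upright in the fork rack (collar within 15 mm of the seat, tilt under 0.12 rad); both leaves shut (each under 0.05 rad), the flange over the rebated edge (all of step 5 and value of joint spring_stretch above 0.03 m and horizontal distance between hook_bight and post below 0.005 m and contact force between spring_hook and anchor_post above 2 N and distance between puller_collar and rack_seat below 0.015 m and angle between puller's own z axis and vertical below 0.12 rad and linear speed of puller below 0.02 m/s); the robot touches nothing.
It fails at once if the fingers touch the hook or its eye (contact force between the fingers and spring_hook above 0.5 N).
It fails at once if the jam jar is shifted by more than 30 mm (distance of jam_jar from where it was at the start of the episode above 0.03 m).
It fails at once if the tape roll is shifted by more than 30 mm (distance of tape_roll from where it was at the start of the episode above 0.03 m).
It fails at once if the spanner is shifted by more than 30 mm (distance of spanner from where it was at the start of the episode above 0.03 m).
It fails at once if the flanged leaf is shut before the rebated one (value of joint leaf_flanged below 0.05 rad and value of joint leaf_rebated above 0.3 rad).
It also fails if it takes over 72 s, if anything falls off the work surface, if the arm or the gripper's body presses on something with over 40 N, if the wrist force passes 120 N, or if a joint passes its speed limit or range.

## Working session

There is one attempt and no reset: what is moved stays moved. The work goes in short steps, each a Python script; the robot and the scene stay as the last script left them, time stands still between calls to the robot, and variables do not carry over. Pictures are saved under pics/ and viewed, and the job is handed in when it is done.

```bash
ls; mkdir -p pics; python3 - <<'E'
from bench import manip, effector, viewer
import cv2
for n in ["side","top","wrist"]:
    c=viewer.get_calibration(n); print(n,c)
    cv2.imwrite(f"pics/a_{n}.png",viewer.get_image(n)[:,:,::-1])
print(manip.current_clock(),manip.current_tool_pos(),manip.current_tcp_rot(),manip.grip_depth)
E
```

```text
pics
side {'vfov': 52.88828057771105, 'cx': 319.19728917382236, 'cy': 239.54416511484925, 'eye': array([0.25185161, 0.75561126, 0.76400307]), 'attitude': array([-0.18485078,  0.88780189, -0.41349169,  0.08162484])}
top {'vfov': 43.0989235431132, 'cx': 333.4261576926686, 'cy': 240.2354914764872, 'eye': array([ 0.31354948, -0.00985341,  1.3000474 ]), 'attitude': array([ 0.70701826, -0.70054639,  0.06368738, -0.07282758])}
wrist {'vfov': 67.28506553700974, 'cx': 321.5330493790006, 'cy': 245.88160923182207, 'eye': array([ 0.33610874, -0.55911609,  0.38455434]), 'attitude': array([ 0.83835871, -0.53088616, -0.06700169,  0.10404488])}
0.15 [ 0.27705203 -0.58741194  0.22592475] [ 8.44583412e-01 -5.35423471e-01 -6.16138513e-04 -4.31958601e-04] 0.0188
```

View pics/a_side.png

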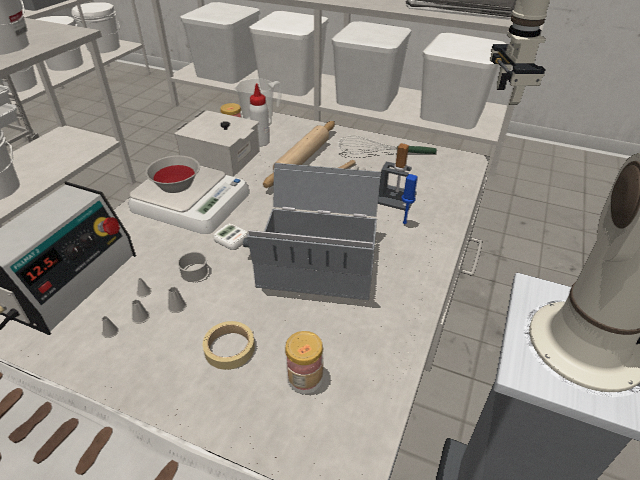

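View pics/a_top.png

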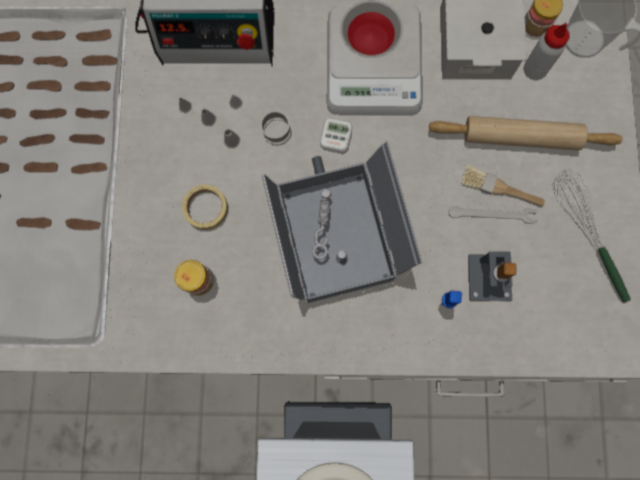

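View pics/a_wrist.png

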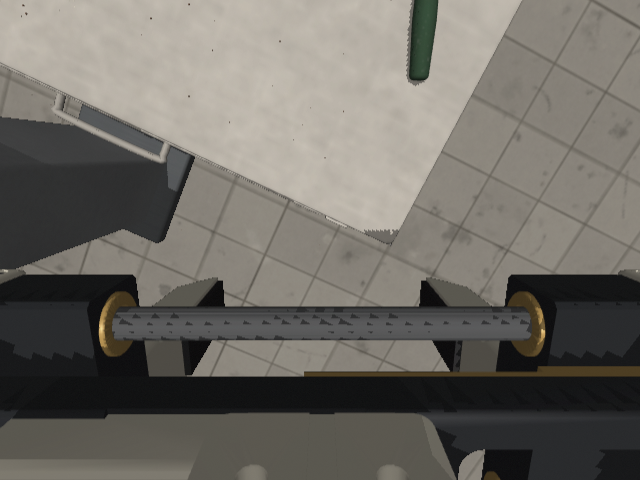

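```bash
cat > h.py <<'E'
import numpy as np, cv2
from bench import manip, effector, viewer
from scipy.spatial.transform import Rotation as R
def ray(c,uv):
    f=240/np.tan(np.radians(c['vfov']/2))
    d=R.from_quat(c['attitude']).apply([(uv[0]-c['cx'])/f,(uv[1]-c['cy'])/f,1.0])
    return np.array(c['eye']),d/np.linalg.norm(d)
def at_z(c,uv,z):
    e,d=ray(c,uv); return e+d*(z-e[2])/d[2]
def tri(obs):
    A=np.zeros((3,3));b=np.zeros(3)
    for c,uv in obs:
        e,d=ray(c,uv);P=np.eye(3)-np.outer(d,d);A+=P;b+=P@e
    x=np.linalg.solve(A,b)
    res=[np.linalg.norm((np.eye(3)-np.outer(d,d))@(x-e)) for e,d in [ray(c,uv) for c,uv in obs]]
    return x,res
def proj(c,p):
    f=240/np.tan(np.radians(c['vfov']/2))
    q=R.from_quat(c['attitude']).inv().apply(np.array(p)-c['eye'])
    return np.array([c['cx']+f*q[0]/q[2],c['cy']+f*q[1]/q[2]])
def crop(img,x0,y0,x1,y1,s,name):
    cv2.imwrite(name,cv2.resize(img[y0:y1,x0:x1],None,fx=s,fy=s,interpolation=cv2.INTER_CUBIC))
E
python3 - <<'E'
from h import *
t=cv2.imread("pics/a_top.png");s=cv2.imread("pics/a_side.png")
crop(t,255,140,425,310,4.7/1.35,"pics/b_box.png")
crop(t,430,235,530,310,8,"pics/b_rack.png")
crop(s,360,130,440,230,6,"pics/b_rackside.png")
E
```

```text
(no output)
```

View pics/b_box.png

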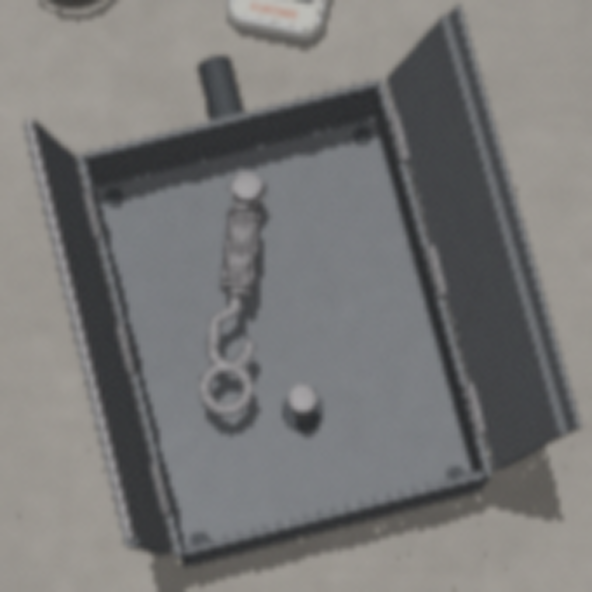

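View pics/b_rack.png

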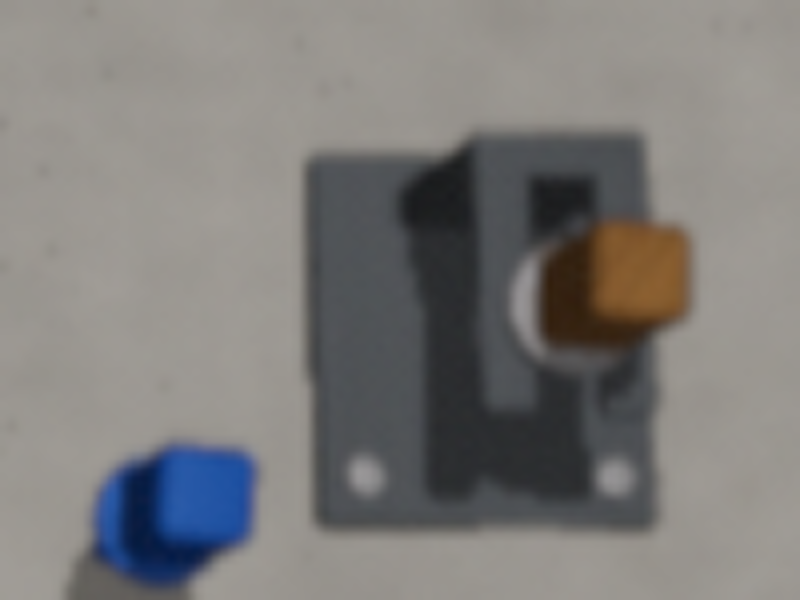

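View pics/b_rackside.png

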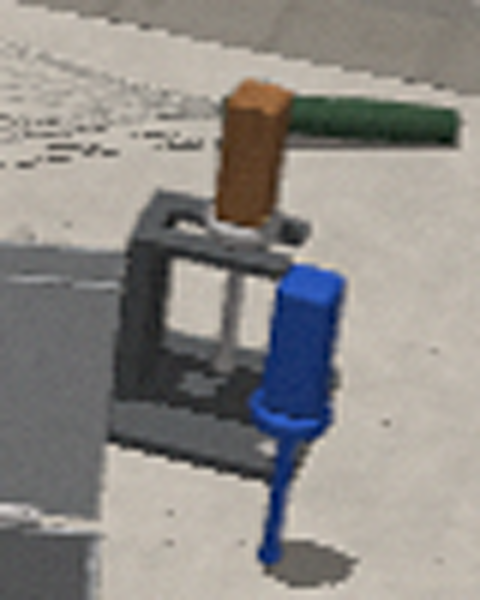

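```bash
python3 - <<'E'
from h import *
t=viewer.get_calibration("top");s=viewer.get_calibration("side")
print("handle top",tri([(t,(510.1,269.0)),(s,(403.5,145.5))]))
# handle bottom side px (247,218)/6
print("h z163",at_z(t,(510.1,269.0),.163))
print("rack base corners",[at_z(t,(430+u/8,235+v/8),.008).round(3) for u,v in [(308,157),(318,527),(655,527)]])
k=1/(4.7/1.35)
B=lambda u,v:(255+u*k,140+v*k)
for nm,u,v,z in [("pivot",247,180,.055),("eye",228,388,.0485),("post",302,398,.059),("FL",85,155,.078),("FR",380,85,.078),("NR",483,478,.078),("NL",178,555,.078)]:
    print(nm,B(u,v),at_z(t,B(u,v),z).round(4))
print("blue",at_z(t,(455.7,296.8),.13).round(3))
E
```

```text
handle top (array([ 0.48268971, -0.32782999,  0.16091611]), [np.float64(0.0012492629556894559), np.float64(0.001249262955689403)])
h z163 [ 0.48362584 -0.32709825  0.163     ]
rack base corners [array([ 0.537, -0.283,  0.008]), array([ 0.438, -0.282,  0.008]), array([ 0.439, -0.371,  0.008])]
pivot (325.94680851063833, 191.70212765957447) [0.6621 0.0245 0.055 ]
eye (320.48936170212767, 251.4468085106383) [0.5344 0.0345 0.0485]
post (341.74468085106383, 254.31914893617022) [ 0.5269 -0.01    0.059 ]
FL (279.4148936170213, 184.5212765957447) [0.6705 0.1213 0.078 ]
FR (364.1489361702128, 164.41489361702128) [ 0.7155 -0.0555  0.078 ]
NR (393.7340425531915, 277.29787234042556) [ 0.4774 -0.1155  0.078 ]
NL (306.1276595744681, 299.4148936170213) [0.431  0.0609 0.078 ]
blue [ 0.434 -0.23   0.13 ]
```

```bash
cat >> h.py <<'E'
def down(psi): return np.array([np.cos(psi/2),np.sin(psi/2),0,0])
E
python3 - <<'E'
from h import *
w=viewer.get_calibration("wrist")
T=R.from_quat(manip.current_tcp_rot())
print((T.inv()*R.from_quat(w['attitude'])).as_rotvec(), T.inv().apply(w['eye']-manip.current_tool_pos()))
for p in [(.483,-.327,.36),(.483,-.327,.12),(.53,-.0,.36),(.48,-.01,.12)]:
    for psi in [0,np.pi,.25,.25+np.pi,-np.pi/2,np.pi/2,-np.pi+.25]:
        q=manip.solve_ik(p,down(psi)); print(p,round(psi,2),None if q is None else np.round(q,2))
# left/right leaf angle fits
s=viewer.get_calibration("side");t=viewer.get_calibration("top")
c=np.array([.5736,.0028]);yaw=.25;ex=np.array([np.cos(yaw),np.sin(yaw)]);ey=np.array([-ex[1],ex[0]])
for a in np.arange(1.3,2.6,.1):
    o=[]
    for sg,L in ((1,.098),(-1,.106)):
        y=sg*(.095-L*np.cos(a)); z=.08+L*np.sin(a)
        for x in (-.123,.123):
            p=np.r_[c+ex*x+ey*y,z]; o+=[proj(t,p).round(0),proj(s,p).round(0)]
    print(round(a,2),*o)
E
```

```text
[-2.48201503e-01 -1.84717338e-05 -7.79815741e-04] [-0.00057826 -0.06550788 -0.15875719]
(0.483, -0.327, 0.36) 0 [ 1.17  0.34 -0.81  1.54  0.25  1.37  0.34]
(0.483, -0.327, 0.36) 3.14 [-0.36  0.56  1.36  1.59 -0.55  1.45 -2.1 ]
(0.483, -0.327, 0.36) 0.25 [ 1.2   0.36 -0.86  1.54  0.27  1.37  0.57]
(0.483, -0.327, 0.36) 3.39 [ 0.78  0.26 -0.28  1.55  0.08  1.33 -2.41]
(0.483, -0.327, 0.36) -1.57 [ 0.95  0.29 -0.51  1.55  0.14  1.34 -1.14]
(0.483, -0.327, 0.36) 1.57 [ 1.35  0.44 -1.1   1.54  0.4   1.41  1.79]
(0.483, -0.327, 0.36) -2.89 [ 0.78  0.26 -0.28  1.55  0.08  1.33 -2.41]
(0.483, -0.327, 0.12) 0 [ 1.07  0.57 -0.69  1.8   0.45  0.92  0.19]
(0.483, -0.327, 0.12) 3.14 [-0.23  0.79  1.13  1.85 -0.82  1.07 -1.91]
(0.483, -0.327, 0.12) 0.25 [ 1.1   0.59 -0.73  1.8   0.48  0.93  0.41]
(0.483, -0.327, 0.12) 3.39 [ 0.67  0.48 -0.15  1.82  0.09  0.85 -2.42]
(0.483, -0.327, 0.12) -1.57 [ 0.87  0.51 -0.41  1.81  0.26  0.87 -1.24]
(0.483, -0.327, 0.12) 1.57 [ 1.26  0.69 -0.98  1.8   0.67  1.02  1.58]
(0.483, -0.327, 0.12) -2.89 [ 0.67  0.48 -0.15  1.82  0.09  0.85 -2.42]
(0.53, -0.0, 0.36) 0
[... 1497 characters left out ...]

1.9 [285. 299.] [373. 249.] [257. 175.] [244. 235.] [419. 265.] [381. 173.] [385. 143.] [274. 163.]
2.0 [280. 300.] [372. 254.] [252. 177.] [243. 240.] [423. 264.] [381. 172.] [390. 143.] [275. 162.]
2.1 [276. 301.] [372. 259.] [248. 178.] [242. 244.] [428. 264.] [381. 171.] [394. 143.] [276. 162.]
2.2 [272. 303.] [371. 264.] [245. 180.] [241. 249.] [432. 263.] [381. 171.] [398. 143.] [277. 162.]
2.3 [268. 304.] [370. 269.] [241. 182.] [240. 254.] [436. 263.] [381. 172.] [402. 143.] [278. 163.]
2.4 [265. 305.] [370. 274.] [238. 184.] [240. 259.] [439. 262.] [381. 173.] [405. 143.] [279. 164.]
2.5 [263. 306.] [369. 280.] [236. 186.] [239. 265.] [442. 262.] [381. 174.] [408. 144.] [280. 165.]
```

```bash
python3 - <<'E'
from h import *
import json
manip.move_pose([.483,-.36,.33],down(0))
def shot(n):
    c=viewer.get_calibration("wrist"); im=viewer.get_image("wrist")
    json.dump({k:np.array(v).tolist() for k,v in c.items()},open(f"pics/{n}.json","w"))
    cv2.imwrite(f"pics/{n}.png",im[:,:,::-1])
shot("w1")
manip.servo_line([.483,-.29,.33],vel=.2); shot("w2")
print(manip.current_clock(),manip.current_tool_pos())
E
cat >> h.py <<'E'
import json
def shot(n):
    c=viewer.get_calibration("wrist"); im=viewer.get_image("wrist")
    json.dump({k:np.array(v).tolist() for k,v in c.items()},open(f"pics/{n}.json","w"))
    cv2.imwrite(f"pics/{n}.png",im[:,:,::-1])
def cal(n): 
    return {k:(np.array(v) if isinstance(v,list) else v) for k,v in json.load(open(f"pics/{n}.json")).items()}
E
```

```text
1.9833 [ 0.48248227 -0.29143252  0.32993745]
```

View pics/w1.png

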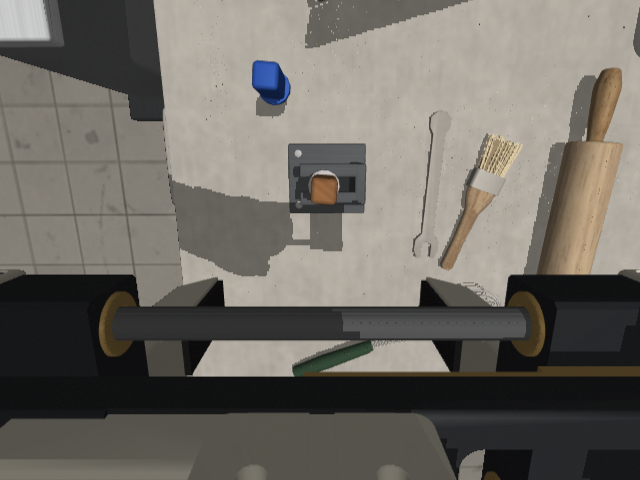

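View pics/w2.png

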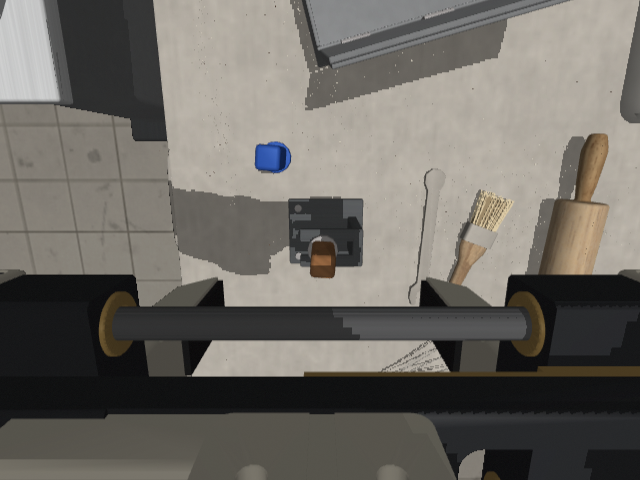

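```bash
python3 - <<'E'
import cv2,numpy as np
a=cv2.imread("pics/w1.png")[135:225,280:375];b=cv2.imread("pics/w2.png")[190:285,280:375]
f=lambda x:cv2.resize(x,None,fx=4.2,fy=4.2,interpolation=cv2.INTER_CUBIC)
A,B=f(a),f(b);A=np.vstack([A,np.zeros((B.shape[0]-A.shape[0],A.shape[1],3),np.uint8)])
cv2.imwrite("pics/w12.png",np.hstack([A,B]))
E
```

```text
(no output)
```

View pics/w12.png

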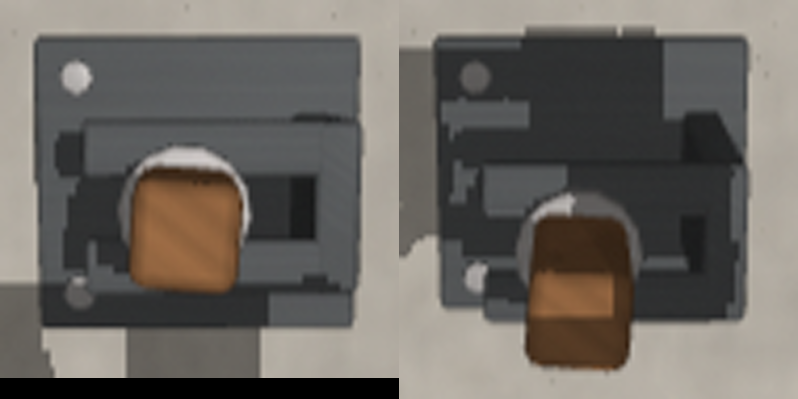

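```bash
python3 - <<'E'
from h import *
a,b=cal("w1"),cal("w2")
t=viewer.get_calibration("top");s=viewer.get_calibration("side")
o=[(a,(324.3,191.4)),(b,(322.9,265.7)),(t,(510.1,269.0)),(s,(403.5,145.5))]
print(tri(o[:2]),tri(o))
print(at_z(a,o[0][1],.163),at_z(b,o[1][1],.163))
P=lambda u,v:(280+u/4.2,135+v/4.2)
print("gap top edges",at_z(a,P(280,177),.095),at_z(a,P(280,240),.095),"prong outer",at_z(a,P(200,122),.095),at_z(a,P(200,292),.095),"front",at_z(a,P(84,150),.095),"back",at_z(a,P(358,205),.095))
print("collar ext w1",at_z(a,P(120,205),.103),at_z(a,P(249,205),.103),at_z(a,P(185,146),.103))
E
```

```text
(array([ 0.48360178, -0.32836151,  0.15707378]), [np.float64(3.929245207635236e-05), np.float64(3.929245207634239e-05)]) (array([ 0.48315492, -0.32779279,  0.16066785]), [np.float64(0.0005101907618628038), np.float64(0.0006640252119355703), np.float64(0.0008141514246236628), np.float64(0.0017035380817564457)])
[ 0.48360461 -0.32777535  0.163     ] [ 0.48353828 -0.32649968  0.163     ]
gap top edges [ 0.50802384 -0.31938478  0.095     ] [ 0.5082498  -0.33537547  0.095     ] prong outer [ 0.4875837  -0.30562525  0.095     ] [ 0.48763285 -0.34876188  0.095     ] front [ 0.45809892 -0.3124822   0.095     ] back [ 0.52812471 -0.32651023  0.095     ]
collar ext w1 [ 0.46738401 -0.32570655  0.103     ] [ 0.49979593 -0.32580121  0.103     ] [ 0.48373522 -0.31123764  0.103     ]
```

```bash
python3 - <<'E'
from h import *
manip.move_pose([.53,-.04,.31],down(.25)); shot("w3")
manip.servo_line([.555,-.115,.31],vel=.25); shot("w4")
print(manip.current_clock(),manip.current_tool_pos())
E
```

```text
3.55 [ 0.55477037 -0.11609456  0.30971371]
```

View pics/w3.png

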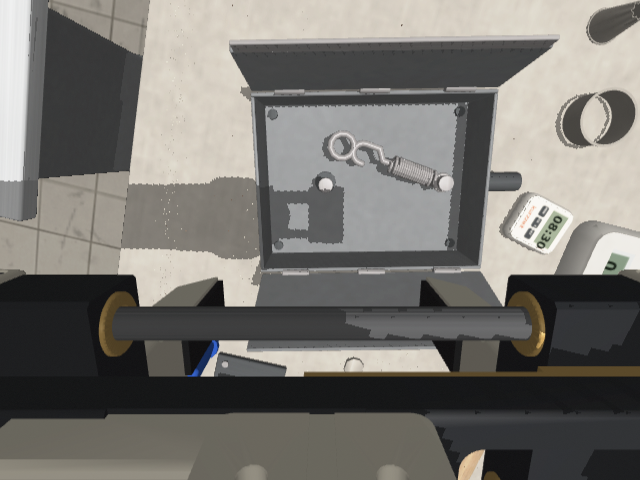

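View pics/w4.png

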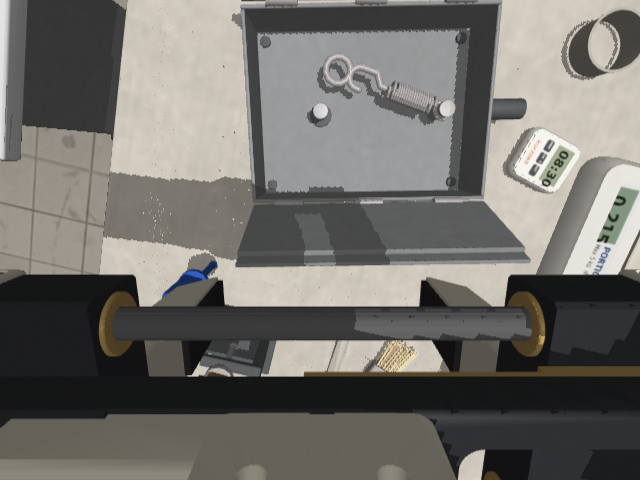

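```bash
python3 - <<'E'
import cv2,numpy as np
for n,(x0,y0) in (("w3",(310,120)),("w4",(310,45))):
    im=cv2.imread(f"pics/{n}.png")[y0:y0+85,x0:x0+155]
    cv2.imwrite(f"pics/{n}c.png",cv2.resize(im,None,fx=5,fy=5,interpolation=cv2.INTER_CUBIC))
E
```

```text
(no output)
```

View pics/w3c.png

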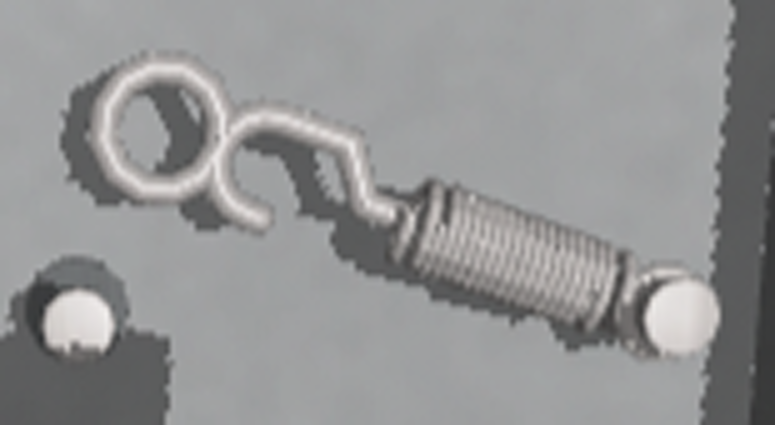

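View pics/w4c.png

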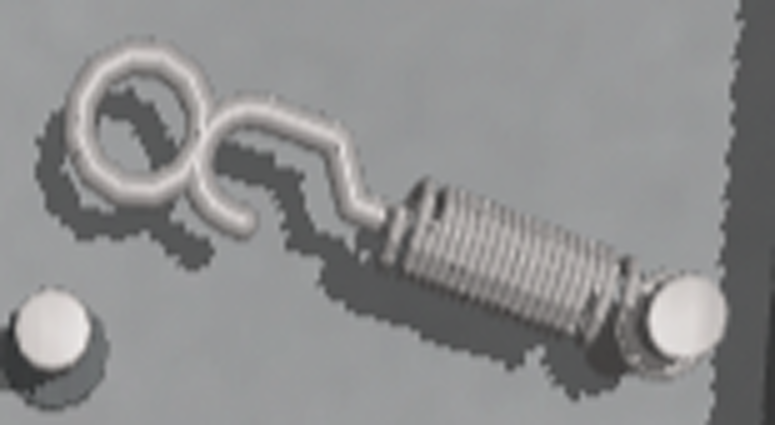

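```bash
python3 - <<'E'
from h import *
a,b=cal("w3"),cal("w4")
A=lambda u,v:(310+u/5,120+v/5);B=lambda u,v:(310+u/5,45+v/5)
t=viewer.get_calibration("top")
for nm,p,q,z in [("eye",(161,128),(140,123),.045),("post",(79,327),(53,329),.059),("pivothead",(680,316),(687,316),.055)]:
    x,r=tri([(a,A(*p)),(b,B(*q))]); print(nm,x.round(4),np.round(r,4),at_z(a,A(*p),z).round(4),at_z(b,B(*q),z).round(4))
# box corners of top rim from w4 (outer) 
for n,uv in (("NL w3",(252,96)),("FL w3",(495,91)),("NR w3",(262,270)),("NR w4",(252,202)),("FR w4",(486,201)),("FL w4",(501,3))):
    print(n,at_z(a if "w3" in n else b,uv,.078).round(4))
E
```

```text
eye [0.534  0.0365 0.0465] [0. 0.] [0.534  0.0366 0.045 ] [0.534  0.0368 0.045 ]
post [ 0.5265 -0.01    0.0608] [0.0001 0.0001] [ 0.5266 -0.0101  0.059 ] [ 0.5264 -0.0098  0.059 ]
pivothead [0.6565 0.0253 0.0602] [0.0002 0.0002] [0.6582 0.0253 0.055 ] [0.6582 0.0264 0.055 ]
NL w3 [0.4316 0.0598 0.078 ]
FL w3 [0.668  0.1243 0.078 ]
NR w3 [ 0.4793 -0.1186  0.078 ]
NR w4 [ 0.4774 -0.1202  0.078 ]
FR w4 [ 0.7228 -0.0576  0.078 ]
FL w4 [0.6703 0.1239 0.078 ]
```

```bash
python3 - <<'E'
from h import *
manip.move_pose([.4835,-.3273,.24],down(0))
manip.servo_line([.4835,-.3273,.114],vel=.15)
print(manip.current_tool_pos(),manip.current_force())
effector.close(60)
print(manip.current_finger_gap(),manip.current_force(),manip.current_tool_pos())
manip.servo_line([.4835,-.3273,.26],vel=.12)
print(manip.current_finger_gap(),manip.current_force(),manip.current_tool_pos(),manip.current_tcp_rot(),manip.current_clock())
shot("w5")
cv2.imwrite("pics/s5.png",viewer.get_image("side")[:,:,::-1])
E
```

```text
[ 0.48450458 -0.32733597  0.115002  ] [ 0.6902804  -0.36940047  0.55361342]
0.024101702615124492 [ 0.25329295  0.00100675 -0.31949316] [ 0.48351807 -0.32722142  0.11395144]
0.024303077240434796 [ 0.53347789  0.18262417 -1.82045424] [ 0.48294874 -0.32709983  0.25909814] [ 9.99999672e-01 -2.93281749e-05 -6.43827168e-04 -4.91008012e-04] 7.9
```

View pics/w5.png

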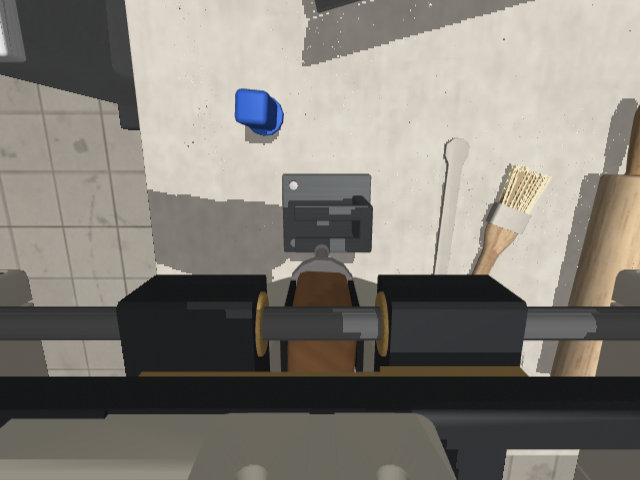

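View pics/s5.png

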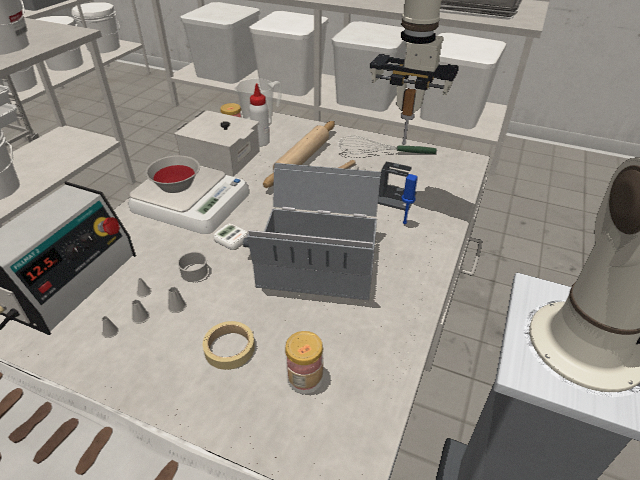

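```bash
python3 - <<'E'
from h import *
im=cv2.imread("pics/w5.png"); crop(im,290,220,350,280,10,"pics/w5c.png")
c=cal("w5"); print(proj(c,[.483,-.327,.1705]),proj(c,[.483,-.327,.23]))
E
```

```text
[322.32860832 250.6257586 ] [322.44978956 278.48959196]
```

View pics/w5c.png

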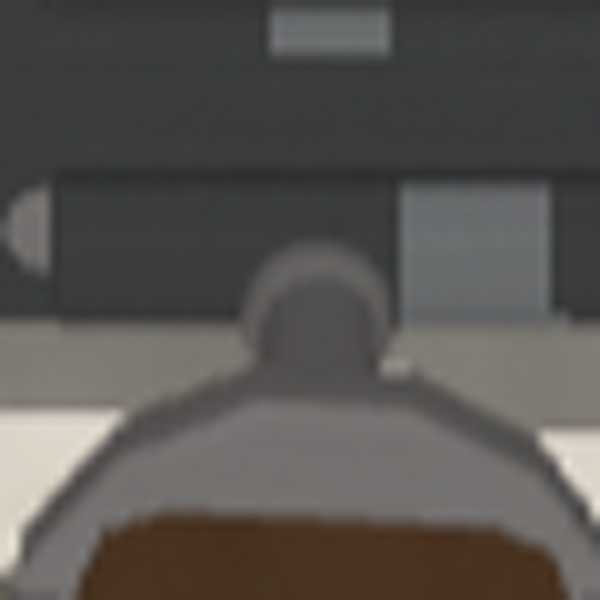

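```bash
python3 - <<'E'
from h import *
manip.servo_line([.4835,-.3273,.31],vel=.25)
manip.move_pose([.534,.0366,.31],down(.26))
manip.servo_line([.534,.0366,.155],vel=.15)
manip.sleep(.1)
print(manip.current_tool_pos(),manip.current_force(),manip.current_clock())
shot("w6")
im=cv2.imread("pics/w6.png"); crop(im,250,170,390,290,5,"pics/w6c.png")
c=cal("w6"); p=manip.current_tool_pos()
print(proj(c,[*p[:2],p[2]-.094+.0055]),proj(c,[.534,.0366,.045]))
cv2.imwrite("pics/t6.png",viewer.get_image("top")[:,:,::-1])
E
```

```text
[0.53482193 0.03669562 0.15601398] [-0.23914926  0.40239369 -1.34778405] 11.0083
[321.49103038 250.70631842] [320.57203775 242.98225428]
```

View pics/w6c.png

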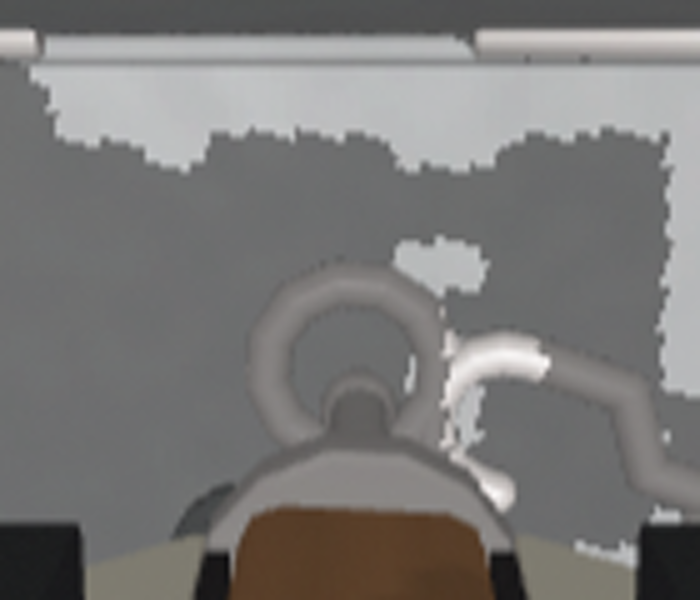

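```bash
python3 - <<'E'
from h import *
manip.servo_line([.534,.0368,.117],vel=.08)
manip.sleep(.1)
print(manip.current_tool_pos(),manip.current_force(),manip.current_clock())
shot("w7")
im=cv2.imread("pics/w7.png"); crop(im,250,150,390,270,5,"pics/w7c.png")
E
```

```text
[0.53437686 0.03709625 0.11731216] [ 0.34238532  0.29443182 -1.86408167] 11.8333
```

View pics/w7c.png

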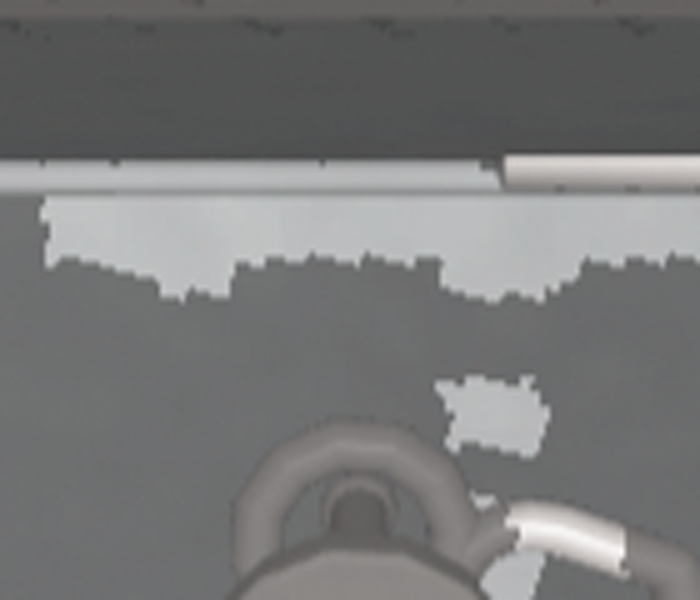

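```bash
cat >> h.py <<'E'
YAW=.26
U=np.array([np.cos(YAW),np.sin(YAW)]);V=np.array([-U[1],U[0]])
POST=np.array([.5265,-.010]);PIV=POST+.135*U
def pol(rho,th,z=.117): return np.r_[PIV+rho*(-np.cos(th)*U+np.sin(th)*V),z]
E
python3 - <<'E'
from h import *
manip.servo_line(pol(.145,.34),vel=.08)
manip.servo_line(pol(.170,.28),vel=.06); print(manip.current_force())
manip.servo_line(pol(.183,.22),vel=.05)
manip.sleep(.15)
print(pol(.183,.22),manip.current_tool_pos(),manip.current_force(),manip.current_clock())
shot("w8")
cv2.imwrite("pics/t8.png",viewer.get_image("top")[:,:,::-1])
crop(cv2.imread("pics/t8.png"),280,170,420,310,4,"pics/t8c.png")
E
```

```text
[ 6.35120091 -0.47555679 -1.68165195]
[0.47410903 0.01738783 0.117     ] [0.4762616  0.0178384  0.11773259] [ 7.44717785  0.31386724 -1.97193691] 13.525
```

View pics/w8.png

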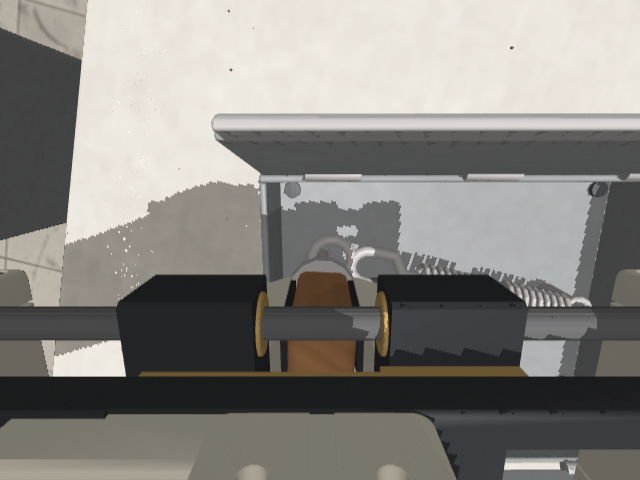

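View pics/t8c.png

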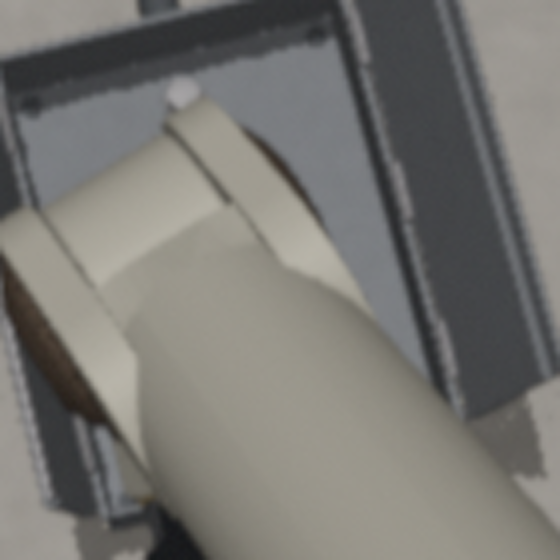

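```bash
python3 - <<'E'
from h import *
def rep(s): print(s,manip.current_tool_pos().round(4),manip.current_force().round(2))
manip.servo_line(pol(.188,.20),vel=.05);rep("a")
manip.servo_line(pol(.188,.10),vel=.06);rep("b")
manip.servo_line(pol(.188,.05),vel=.05);rep("c")
manip.servo_line(pol(.188,.0),vel=.04);manip.sleep(.1);rep("d")
print(pol(.188,0),manip.current_clock())
shot("w9")
E
```

```text
a [0.4715 0.0138 0.1178] [ 6.9   0.65 -1.58]
b [ 0.4738 -0.0046  0.1178] [ 7.77  1.15 -1.85]
c [ 0.4757 -0.0135  0.1178] [ 7.84  0.91 -2.63]
d [ 0.4793 -0.0196  0.1182] [10.2   6.78 -4.75]
[ 0.47528133 -0.02362527  0.117     ] 15.1917
```

View pics/w9.png

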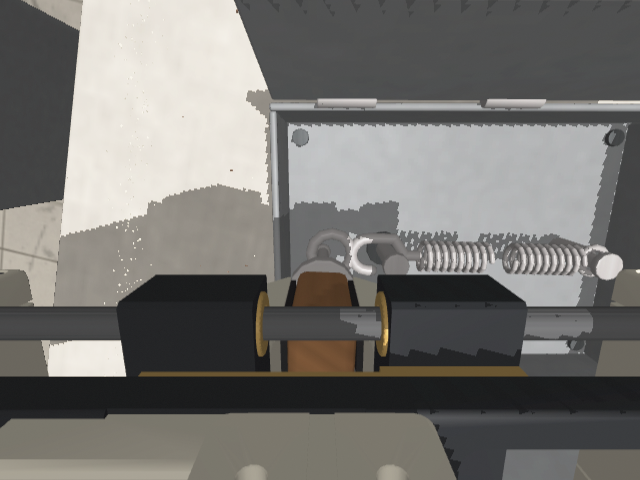

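```bash
python3 - <<'E'
from h import *
crop(cv2.imread("pics/w9.png"),290,215,430,290,5.5,"pics/w9c.png")
c=cal("w9"); a=at_z(c,(395.5,263),.059);print(a, POST)
E
```

```text
[ 0.5247489  -0.00744244  0.059     ] [ 0.5265 -0.01  ]
```

View pics/w9c.png

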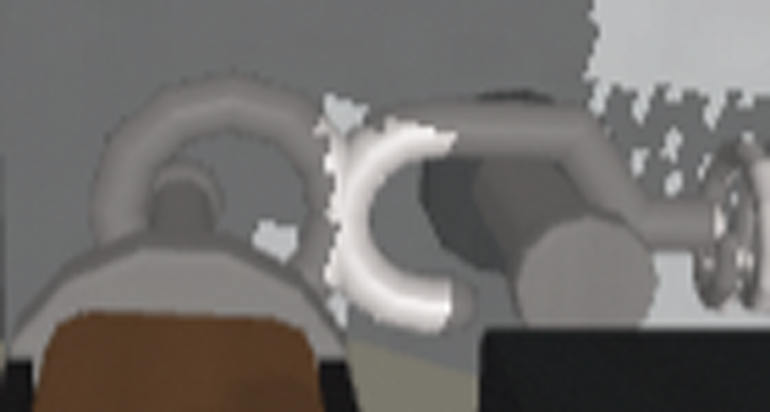

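```bash
python3 - <<'E'
from h import *
def rep(s):
    p=manip.current_tool_pos();d=p[:2]-PIV
    print(s,p.round(4),"rho",(-d@U).round(4),"y",(d@V).round(4),"F",(manip.current_force()[:2]@U).round(2),(manip.current_force()[:2]@V).round(2))
rep("0")
manip.servo_line(pol(.186,.015),vel=.04);rep("a")
for r in (.178,.172,.168,.164,.161):
    manip.servo_line(pol(r,.012),vel=.05);rep(r)
print(manip.current_clock())
shot("w10");crop(cv2.imread("pics/w10.png"),290,205,430,290,5.5,"pics/w10c.png")
E
```

```text
0 [ 0.4793 -0.0196  0.1182] rho 0.1831 y 0.0028 F 10.91 3.96
a [ 0.4793 -0.0182  0.1179] rho 0.1827 y 0.0042 F 7.99 1.12
0.178 [ 0.4865 -0.0177  0.1177] rho 0.1756 y 0.0029 F 5.45 0.28
0.172 [ 0.4918 -0.0165  0.1173] rho 0.1702 y 0.0026 F 5.53 0.17
0.168 [ 0.4955 -0.0157  0.1172] rho 0.1664 y 0.0024 F 6.13 0.06
0.164 [ 0.4977 -0.0154  0.1167] rho 0.1643 y 0.0022 F 4.0 -0.23
0.161 [ 0.4997 -0.015   0.1165] rho 0.1621 y 0.0021 F -0.93 0.03
16.8167
```

View pics/w10c.png

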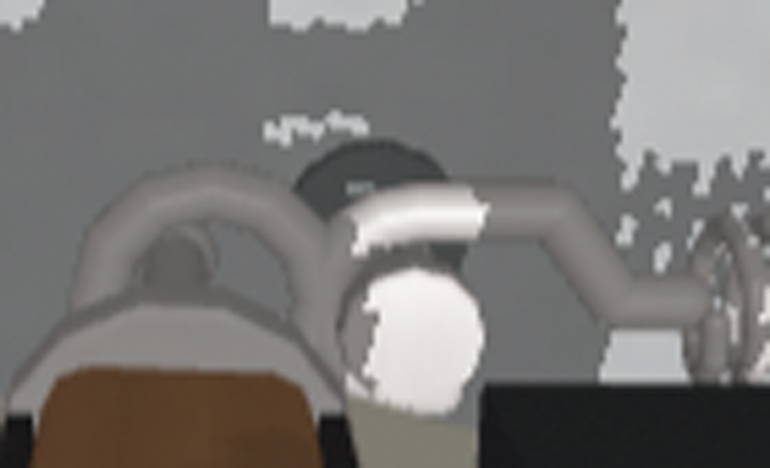

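```bash
python3 - <<'E'
from h import *
def rep(s):
    p=manip.current_tool_pos();d=p[:2]-PIV
    print(s,p.round(4),"rho",(-d@U).round(4),"y",(d@V).round(4),"F",manip.current_force().round(2))
manip.servo_line(pol(.158,.012),vel=.04);manip.sleep(.3);rep("c")
manip.servo_line(pol(.158,.012,.17),vel=.08);rep("up")
manip.servo_line(pol(.158,.012,.31),vel=.2);rep("up")
print(manip.current_clock())
shot("w11")
E
```

```text
c [ 0.5037 -0.0141  0.117 ] rho 0.1581 y 0.0019 F [-0.76 -0.14 -2.24]
up [ 0.5035 -0.0144  0.1698] rho 0.1583 y 0.0017 F [ 0.67 -1.12 -1.21]
up [ 0.5029 -0.0144  0.3088] rho 0.1589 y 0.0018 F [-0.78 -0.32 -2.01]
19.075
```

View pics/w11.png

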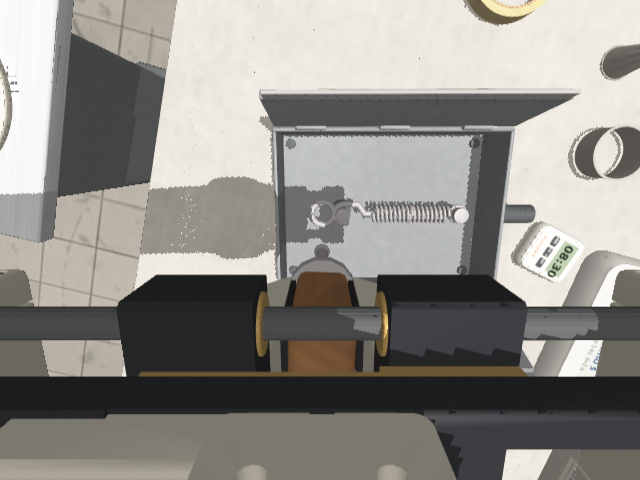

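```bash
python3 - <<'E'
from h import *
c=cal("w11");p=manip.current_tool_pos();print(proj(c,[p[0],p[1],p[2]-.094+.0055]))
a=cv2.imread("pics/w11.png");cv2.imwrite("pics/w11c.png",np.hstack([cv2.resize(a[230:275,295:350],None,fx=7,fy=7,interpolation=3),cv2.resize(a[190:235,300:355],None,fx=7,fy=7,interpolation=3)]))
manip.move_pose([.4835,-.3273,.31],down(0))
manip.servo_line([.4835,-.3273,.20],vel=.2);manip.sleep(.15)
print(manip.current_tool_pos(),manip.current_clock())
shot("w12a");crop(cv2.imread("pics/w12a.png"),270,190,390,280,6,"pics/w12ac.png")
c=cal("w12a");p=manip.current_tool_pos();print(proj(c,[p[0],p[1],p[2]-.094+.0055]))
E
```

```text
[321.86577072 250.55500602]
[ 0.48477918 -0.32755642  0.20182044] 21.175
[321.38851746 250.47981213]
```

View pics/w11c.png

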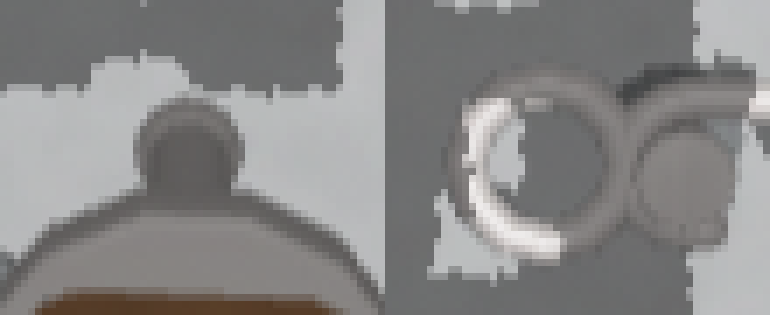

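View pics/w12ac.png

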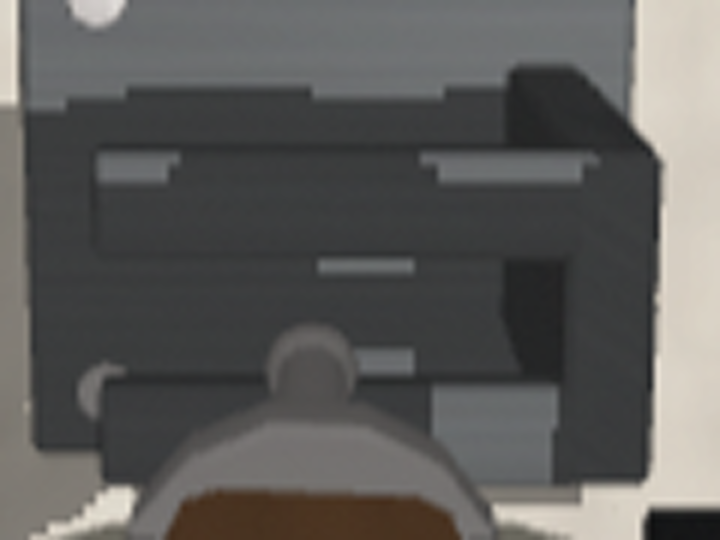

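```bash
python3 - <<'E'
from h import *
c=cal("w12a")
print(at_z(c,(322,232.5),.095),at_z(c,(322,253),.095),at_z(c,(285.8,230),.095),at_z(c,(322,250.8),.1133))
E
```

```text
[ 0.48500859 -0.31850542  0.095     ] [ 0.48503048 -0.33450985  0.095     ] [ 0.45781696 -0.31659779  0.095     ] [ 0.48494759 -0.32782873  0.1133    ]
```

```bash
python3 - <<'E'
from h import *
manip.servo_line([.4832,-.3267,.165],vel=.08);print(manip.current_force())
manip.servo_line([.4832,-.3267,.1142],vel=.08)
manip.sleep(.15)
print(manip.current_tool_pos(),manip.current_force())
effector.open_jaws();print(manip.current_finger_gap())
manip.servo_line([.4832,-.3267,.25],vel=.2)
manip.servo_line([.4832,-.36,.30],vel=.2)
print(manip.current_clock()); shot("w13");crop(cv2.imread("pics/w13.png"),270,120,390,250,5,"pics/w13c.png")
cv2.imwrite("pics/s13.png",viewer.get_image("side")[:,:,::-1])
crop(cv2.imread("pics/s13.png"),360,130,440,230,6,"pics/s13c.png")
E
```

```text
[-0.80847499 -0.981109   -2.52107611]
[ 0.48205248 -0.32609288  0.11392882] [-4.27036417  2.8212068   5.18711891]
0.09186225788830432
25.1917
```

View pics/w13c.png

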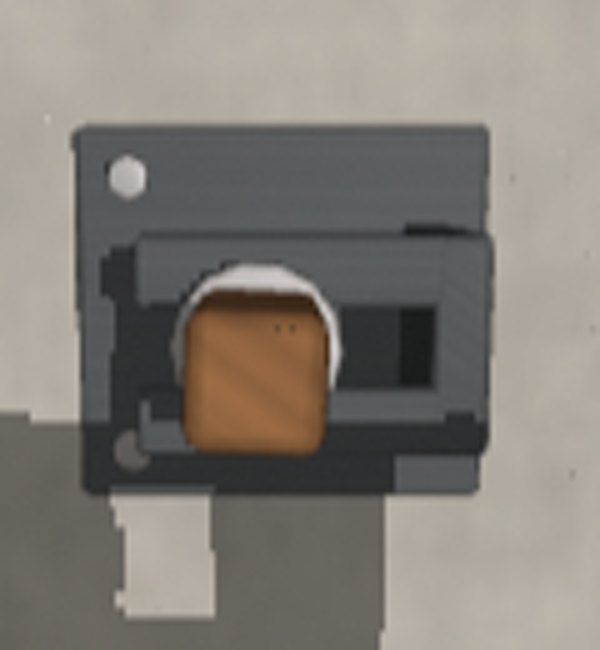

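View pics/s13c.png

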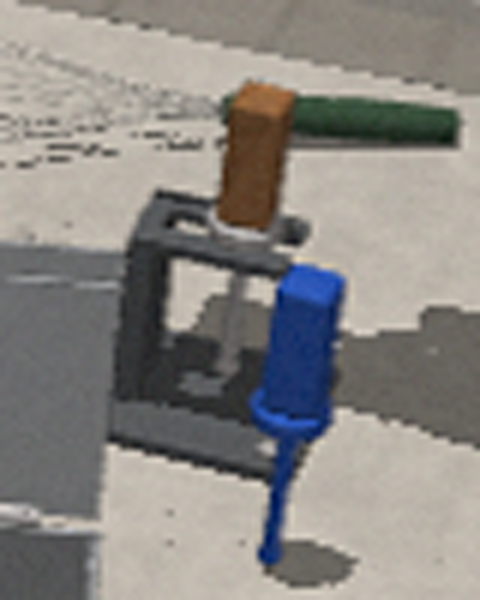

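```bash
cat >> h.py <<'E'
C=POST+.05*U
def leafpt(side,a,r=.08,w=.011,dx=0,off=0):
    y=.095-r*np.cos(a)+(.006+w*np.sin(a)+off)*np.sin(a)
    z=.08+r*np.sin(a)+(.006+w*np.sin(a)+off)*np.cos(a)
    return np.r_[C+dx*U+side*y*V,z]
def rep(s): print(s,manip.current_tool_pos().round(4),manip.current_force().round(2),round(float(manip.current_clock()),2))
E
python3 - <<'E'
from h import *
effector.close(10)
D=down(YAW)
p0=leafpt(1,2.1,off=.02)
manip.move_pose([.53,-.05,.33],D)
manip.move_pose([p0[0],p0[1],.30],D)
manip.servo_line(p0,vel=.15);rep("start")
for a in np.arange(1.95,.35,-.2):
    manip.servo_line(leafpt(1,a),vel=.1);rep(round(a,2))
shot("w14")
E
```

```text
start [0.5328 0.1637 0.1321] [ 0.5   0.14 -0.37] 30.07
1.95 [0.5393 0.1376 0.1488] [-0.42  1.08  0.29] 30.53
1.75 [0.5425 0.1245 0.1557] [-0.71  0.71 -0.23] 30.84
1.55 [0.5466 0.1092 0.1602] [0.61 0.29 0.49] 31.15
1.35 [0.5508 0.093  0.1615] [0.03 0.42 0.12] 31.47
1.15 [0.5552 0.0764 0.1594] [ 0.32 -0.   -0.44] 31.78
0.95 [0.5593 0.0601 0.1533] [-0.69 -0.13 -0.23] 32.11
0.75 [0.563  0.0457 0.1437] [ 0.35  0.55 -0.8 ] 32.43
0.55 [0.566  0.0337 0.131 ] [-0.27  0.57  1.11] 32.76
```

View pics/w14.png

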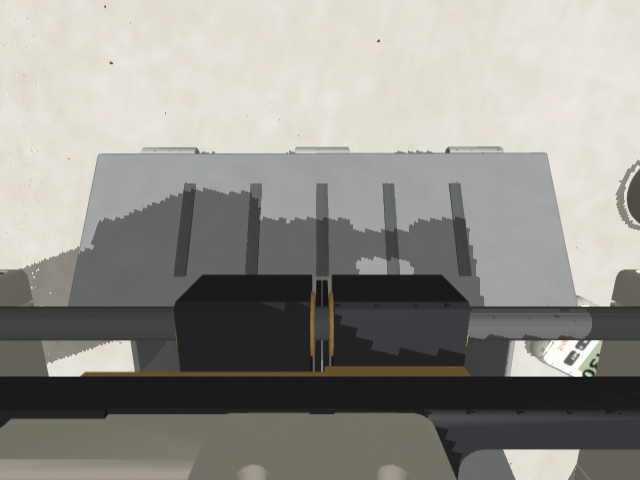

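```bash
python3 - <<'E'
from h import *
for a in (.35,.2,.1,.03):
    manip.servo_line(leafpt(1,a),vel=.08);rep(a)
manip.servo_line(leafpt(1,0,off=-.004),vel=.03);manip.sleep(.15);rep("press")
q=leafpt(1,0,off=-.004)
if abs(manip.current_force()[2])<8:
    manip.servo_line(leafpt(1,0,off=-.007),vel=.03);manip.sleep(.15);rep("press2")
manip.servo_line([q[0],q[1],.32],vel=.25)
shot("w15")
cv2.imwrite("pics/s15.png",viewer.get_image("side")[:,:,::-1])
E
```

```text
0.35 [0.5684 0.0248 0.1159] [-0.11 -1.01  0.12] 33.18
0.2 [0.5696 0.0201 0.1032] [0.11 0.37 0.05] 33.5
0.1 [0.5703 0.0182 0.0945] [-0.15 -0.06  0.03] 33.77
0.03 [0.5706 0.0175 0.0883] [-0.3  -0.19 -0.37] 34.02
press [0.5716 0.0177 0.0859] [-11.11  -2.54  33.42] 34.54
```

View pics/w15.png

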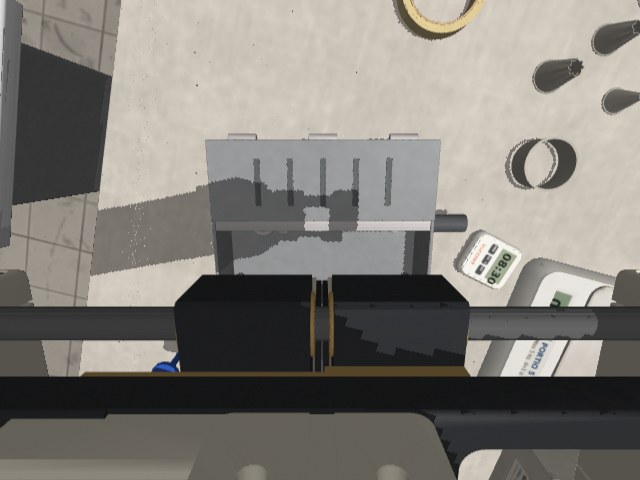

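View pics/s15.png

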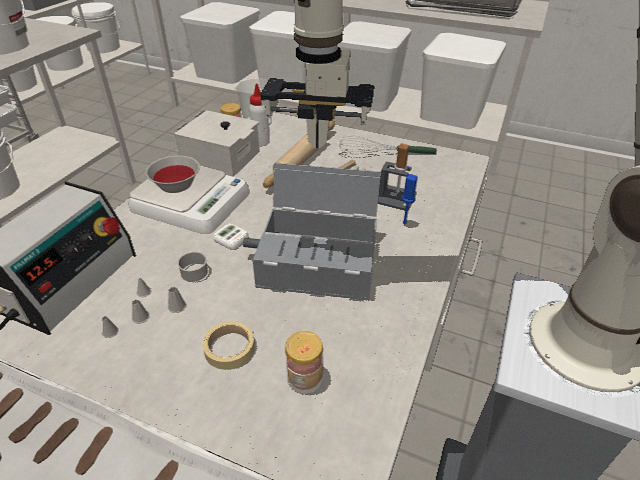

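```bash
python3 - <<'E'
from h import *
D=down(YAW)
p0=leafpt(-1,2.25,r=.085,off=.025)
manip.move_pose([p0[0],p0[1],.32],D);rep("above")
manip.servo_line(p0,vel=.15);rep("start")
for a in np.arange(2.1,.35,-.2):
    manip.servo_line(leafpt(-1,a,r=.085),vel=.1);rep(round(a,2))
shot("w16")
E
```

```text
above [ 0.6207 -0.169   0.3195] [0.4  1.26 0.2 ] 36.54
start [ 0.6216 -0.1703  0.1224] [-0.12  0.88 -0.27] 38.02
2.1 [ 0.614  -0.143   0.1464] [ 0.35 -0.64 -0.75] 38.53
1.9 [ 0.6104 -0.1296  0.1556] [ 0.18  0.48 -0.37] 38.85
1.7 [ 0.6064 -0.1144  0.1626] [0.78 0.7  0.71] 39.17
1.5 [ 0.602  -0.0981  0.1664] [ 0.2  -0.65 -0.72] 39.49
1.3 [ 0.5973 -0.0812  0.1665] [-0.03  0.2  -0.18] 39.82
1.1 [ 0.5927 -0.0644  0.1629] [-0.04 -0.41  0.19] 40.15
0.9 [ 0.5884 -0.0484  0.1556] [ 0.52 -1.49 -0.05] 40.48
0.7 [ 0.5844 -0.0339  0.1446] [ 0.03 -0.33 -0.28] 40.82
0.5 [ 0.5811 -0.0217  0.1303] [-0.33  0.36 -0.68] 41.16
```

View pics/w16.png

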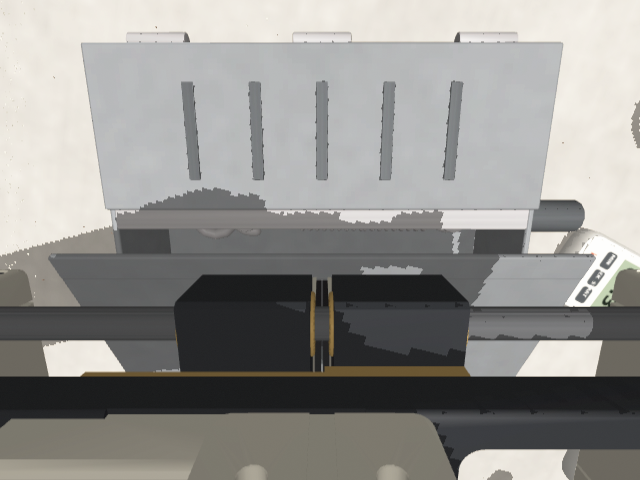

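Left leaf is flat; the right leaf follows the fingers (its edge at row ~255). Continue shutting.

```bash
python3 - <<'E'
from h import *
for a in (.35,.2,.1,.03):
    manip.servo_line(leafpt(-1,a,r=.085),vel=.08);rep(a)
manip.servo_line(leafpt(-1,0,r=.085,off=-.003),vel=.03);manip.sleep(.15);rep("press")
q=leafpt(-1,0,r=.085)
manip.servo_line([q[0],q[1],.33],vel=.25)
manip.servo_line([q[0]-.03,q[1]-.12,.38],vel=.25);manip.sleep(.2)
rep("end");shot("w17")
for n in("side","top"): cv2.imwrite(f"pics/{n}17.png",viewer.get_image(n)[:,:,::-1])
E
```

```text
0.35 [ 0.579  -0.0146  0.1178] [-0.63  0.23 -0.01] 41.53
0.2 [ 0.5776 -0.0097  0.1042] [-0.17  0.31 -0.01] 41.87
0.1 [ 0.5772 -0.0078  0.0949] [1.03 0.31 0.55] 42.13
0.03 [ 0.5771 -0.0071  0.0884] [-0.35 -0.35  0.12] 42.38
press [ 0.5781 -0.0068  0.0859] [-8.53 -2.35 25.35] 42.88
end [ 0.5474 -0.1246  0.3795] [-0.32 -0.07 -0.21] 44.91
```

View pics/w17.png

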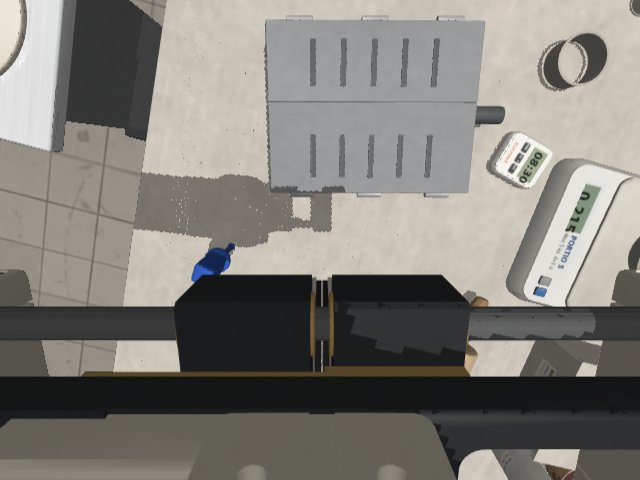

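View pics/side17.png

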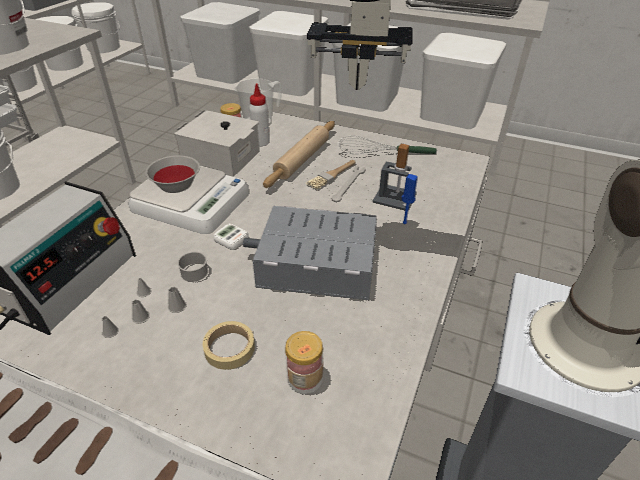

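Both leaves are flat, with the seam at row ~101 in the wrist view. In the side view the puller still hangs upright at about (403,160), and the jar and tape haven't moved. I'm handing in.

```bash
python3 - <<'E'
from h import *
manip.hand_in();print(manip.current_clock())
E
```

```text
the job is handed in; nothing more can be done
the job is handed in; nothing more can be done
```

The job is done and handed in at about 45 s of the 72 s allowed; the hand-in reported no verdict.

- **Spring:** I lifted the wooden-handled puller out of the rack and put its tip in the eye. I stretched the spring to about 8 N, by my estimate some 53 mm of stretch, and swung the hook onto the post. While swinging it on, I went 2–4 mm too far, so the shank pressed on the post (about 11 N along the spring) before I backed off. As I relaxed the pull, the force on the puller fell to about 0 N. A close picture with the puller out showed the post head inside the hook.
- **Puller:** It hangs back in the fork. Close pictures from the wrist and side cameras after letting go show it upright, with the collar on the prongs. The last side picture still shows it that way.
- **Leaves:** I shut the left (rebated) leaf first, then the right (flanged) leaf. Each was pressed until the fingertips stood 86 mm above the table, which is the shut height, using 33 N and 25 N. The last pictures show both flat, with the right leaf's edge on top at the seam.
- **Bystanders:** The jam jar, tape roll and spanner look unmoved in the last side picture, and the hand was clear of everything.
- **Not checked at the end:** With the leaves shut, the hook could not be seen again. No measurement in the run failed.

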